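# Put the nylon die inserts away in their case

## Task

Put the nylon die inserts that lie on the plate away in the case, each lying flat in a bay of its own, and press the cover of every filled bay down until its catch snaps and holds it shut; leave the covers of empty bays standing open, so that the next setter sees what is missing. Nylon marks and the covers are thin, so never grip an insert with more than 20 N or push a cover with more than 25 N, and do not disturb the other tools on the plate.

Things in the scene. Friction and masses are not known exactly. Their poses are not given: they have to be found in the camera images.
- case: Insert case: open aluminium tray fixed to the plate, x from -70 (front wall) to 54 mm (hinge wall), 304 mm wide (y), rim 36 mm high. Origin on its underside under the middle bay's centre; z up. Five bays in a row along y, 54 mm apart, floor at z = 6. A bay is 100 mm long (x), 44 wide between ribs 10 thick, 28 high (case z); ribs stand only at |x| over 24: the middle 48 mm is a finger channel.
- cover1 (a joint): Hinge angle (rad) of the cover of bay 1: 0 shut, about 1.57 upright, 2.1 its stop, leaning back (+x of the case). Hinge axis along y at case x = 52, z = 38 mm. Aluminium sheet 3 mm thick, 49 mm wide, 122 mm from hinge to front edge plus a narrow thumb tab to 138 mm; shut, its top is at case z = 41 mm, its front edge over the front wall.
- cover2 (a joint): Hinge angle of the cover of bay 2, like cover1. The hinges are stiff: a cover stays at any angle where it is left and turns at under 1 N at its front edge, so it can be pushed over from behind.
- cover3 (a joint): Hinge angle of the cover of bay 3, like cover1. Each cover has a spring ball catch at the front wall: from about 0.09 rad down it takes some 5 to 7 N straight down near the front edge to snap past (at about 0.04 rad); the catch then holds the cover at 0. Let go before that, it stays standing up on the ball.
- cover4 (a joint): Hinge angle of the cover of bay 4, like cover1. A push of over 25 N from the robot bends a cover.
- cover5 (a joint): Hinge angle of the cover of bay 5, like cover1.
- bay1 (a point): Centre of the floor of bay 1 of the case (case x = 0, y = -108, z = 6 mm), axes as the case.
- bay2 (a point): Centre of the floor of bay 2 of the case (case x = 0, y = -54, z = 6 mm), axes as the case.
- bay3 (a point): Centre of the floor of bay 3 of the case (case x = 0, y = 0, z = 6 mm), axes as the case.
- bay4 (a point): Centre of the floor of bay 4 of the case (case x = 0, y = 54, z = 6 mm), axes as the case.
- bay5 (a point): Centre of the floor of bay 5 of the case (case x = 0, y = 108, z = 6 mm), axes as the case.
- insert1_mid (a point): Centre of nylon die insert 1: a loose white nylon bar 80 mm long (its x), 26 mm wide (its y), 24 mm high (its z), about 55 g, with a V groove along its upper face and two small steel cross pins; the point is half-way up. It lies on the plate (or is absent: None from the start). A grip of over 20 N marks it; 5 to 10 N carries it.
- insert2_mid (a point): Centre of nylon die insert 2, like insert 1; may be absent.
- insert3_mid (a point): Centre of nylon die insert 3, like insert 1; may be absent.
- insert4_mid (a point): Centre of nylon die insert 4, like insert 1; may be absent.
- insert5_mid (a point): Centre of nylon die insert 5, like insert 1; may be absent.
- drift: Copper drift, a lying round bar 22 mm thick and 100 mm long, among the inserts; origin under its middle. Leave it.
- parallel: Ground steel parallel bar, 150 x 30 x 16 mm, flat on the plate; origin under its middle. Leave it.
- tip_holder: Green tip holder, a block 36 x 150 x 30 mm with five steel radius tips standing in it to 48 mm; origin under its middle. Leave it.
- punch: Steel radius punch lying on its side, 80 x 150 x 24 mm; origin under its middle. Leave it.
- hexkey: Hex key, 120 x 35 x 8 mm, flat on the plate; origin under the middle of its long leg. Leave it.
- spray: Upright can, 64 mm across, 190 mm high; origin under its middle. Leave it.
There are look-alikes about, which are no part of the job. What is shaped like the part that bears insert2_mid but purple or turquoise is not meant.

How it is judged (in metres and radians):
At the end, for the whole second after the job is handed in: Every insert present lies flat in a bay of its own (centre within 18 mm sideways of the bay's centre, down in the bay: centre under 26 mm above the plate), at rest, with that bay's cover snapped shut (below 0.03 rad); every cover over an empty bay still stands open (above 1.2 rad) (((horizontal distance between insert1_mid and bay1 below 0.018 m and value of joint cover1 below 0.03 rad) or (horizontal distance between insert1_mid and bay2 below 0.018 m and value of joint cover2 below 0.03 rad) or (horizontal distance between insert1_mid and bay3 below 0.018 m and value of joint cover3 below 0.03 rad) or (horizontal distance between insert1_mid and bay4 below 0.018 m and value of joint cover4 below 0.03 rad) or (horizontal distance between insert1_mid and bay5 below 0.018 m and value of joint cover5 below 0.03 rad)) and ((horizontal distance between insert2_mid and bay1 below 0.018 m and value of joint cover1 below 0.03 rad) or (horizontal distance between insert2_mid and bay2 below 0.018 m and value of joint cover2 below 0.03 rad) or (horizontal distance between insert2_mid and bay3 below 0.018 m and value of joint cover3 below 0.03 rad) or (horizontal distance between insert2_mid and bay4 below 0.018 m and value of joint cover4 below 0.03 rad) or (horizontal distance between insert2_mid and bay5 below 0.018 m and value of joint cover5 below 0.03 rad)) and ((horizontal distance between insert3_mid and bay1 below 0.018 m and value of joint cover1 below 0.03 rad) or (horizontal distance between insert3_mid and bay2 below 0.018 m and value of joint cover2 below 0.03 rad) or (horizontal distance between insert3_mid and bay3 below 0.018 m and value of joint cover3 below 0.03 rad) or (horizontal distance between insert3_mid and bay4 below 0.018 m and value of joint cover4 below 0.03 rad) or (horizontal distance between insert3_mid and bay5 below 0.018 m and value of joint cover5 below 0.03 rad)) and ((horizontal distance between insert4_mid and bay1 below 0.018 m and value of joint cover1 below 0.03 rad) or (horizontal distance between insert4_mid and bay2 below 0.018 m and value of joint cover2 below 0.03 rad) or (horizontal distance between insert4_mid and bay3 below 0.018 m and value of joint cover3 below 0.03 rad) or (horizontal distance between insert4_mid and bay4 below 0.018 m and value of joint cover4 below 0.03 rad) or (horizontal distance between insert4_mid and bay5 below 0.018 m and value of joint cover5 below 0.03 rad)) and ((horizontal distance between insert5_mid and bay1 below 0.018 m and value of joint cover1 below 0.03 rad) or (horizontal distance between insert5_mid and bay2 below 0.018 m and value of joint cover2 below 0.03 rad) or (horizontal distance between insert5_mid and bay3 below 0.018 m and value of joint cover3 below 0.03 rad) or (horizontal distance between insert5_mid and bay4 below 0.018 m and value of joint cover4 below 0.03 rad) or (horizontal distance between insert5_mid and bay5 below 0.018 m and value of joint cover5 below 0.03 rad)) and (value of joint cover1 above 1.2 rad or horizontal distance between any of insert1_mid, insert2_mid, insert3_mid, insert4_mid, insert5_mid and bay1 below 0.018 m) and (value of joint cover2 above 1.2 rad or horizontal distance between any of insert1_mid, insert2_mid, insert3_mid, insert4_mid, insert5_mid and bay2 below 0.018 m) and (value of joint cover3 above 1.2 rad or horizontal distance between any of insert1_mid, insert2_mid, insert3_mid, insert4_mid, insert5_mid and bay3 below 0.018 m) and (value of joint cover4 above 1.2 rad or horizontal distance between any of insert1_mid, insert2_mid, insert3_mid, insert4_mid, insert5_mid and bay4 below 0.018 m) and (value of joint cover5 above 1.2 rad or horizontal distance between any of insert1_mid, insert2_mid, insert3_mid, insert4_mid, insert5_mid and bay5 below 0.018 m) and height (world z) of each of insert1_mid, insert2_mid, insert3_mid, insert4_mid, insert5_mid below 0.026 m and linear speed of each of insert1, insert2, insert3, insert4, insert5 below 0.03 m/s); the robot touches nothing.
It fails at once if a nylon insert was gripped with more than 20 N (both fingers together over 42 N) (contact force between the fingers and insert1 above 42 N or contact force between the fingers and insert2 above 42 N or contact force between the fingers and insert3 above 42 N or contact force between the fingers and insert4 above 42 N or contact force between the fingers and insert5 above 42 N).
It fails at once if a cover was pushed with more than 25 N (contact force between any of the arm, the fingers and cover1 above 25 N or contact force between any of the arm, the fingers and cover2 above 25 N or contact force between any of the arm, the fingers and cover3 above 25 N or contact force between any of the arm, the fingers and cover4 above 25 N or contact force between any of the arm, the fingers and cover5 above 25 N).
It fails at once if another tool on the plate was shifted by more than 30 mm or tipped over (distance of any of drift, parallel, tip_holder, punch, hexkey, spray from where it was at the start of the episode above 0.03 m or angle between any of drift, parallel, tip_holder, punch, hexkey, spray's own z axis and vertical above 0.5 rad).
Of insert1, insert2, insert3, insert4, insert5 only 3 to 5 are there at a start; the rules pass over those that are not, and their reading is None.
At some moment in a run one of insert1, insert2, insert3, insert4, insert5 may be knocked a few centimetres aside while the robot is not near it.
Once in a run the grip may slacken for a moment while it holds something.
It also fails if it takes over 210 s, if anything falls off the work surface, if the arm or the gripper's body presses on something with over 40 N, if the wrist force passes 120 N, or if a joint passes its speed limit or range.

## Robot

A 6-joint arm with a two-finger parallel gripper is mounted at the origin on the work surface. World frame = base frame: x ahead of the robot, y to its left, z up, the work surface at z = 0. Lengths are in m, angles in degrees, forces in N, time in s.
With the tool pointing down it reaches from about 0.25 to 0.85 m from the base axis. Payload 12.5 kg.
Tool frame: the origin (TCP) lies between the finger pads; the fingertips stand 11 mm ahead of it and the grasp point (between the pads) lies 8 mm behind it; z points along the fingers, y is the direction in which the jaws open and shut (so a half turn about z gives the same grasp; the last joint's range is limited). The gripper opens to 93 mm and grips with 3 to 60 N. Pads are 15 mm wide; open, the fingers measure 128 mm over their backs; the gripper's body (75 mm by 188 mm) begins 65 mm behind the grasp point.
Start: joints at [-73.373, 20.094, 94.641, -0, 65.266, -4.847], TCP at [0.201, -0.512, 0.23] pointing down, gripper open.
Joint ranges: [-157.81, 157.81], [-45, 120.19], [0.68, 151.7], [-89.99, 269.99], [4.06, 180], [-164.3, 164.3]. Speed limits (degrees/s): [127.2, 127.2, 159.86, 180, 180, 180].

## Interface

Orientations are given as a 3x3 rotation matrix whose columns are the frame's x, y, z axes.
In Python, from bench import * gives the robot as it stands.
- The arm moves only by the tool arm_command, never from a script. Its argument "deltas" is a list of rows, each an object with "xyz": the shift along the tool's x, y, z in mm, a list of three; "twist": the turn about the tool's z in degrees; "gripper": the closure, from 0 (fully open) to 1 (shut). In form: [{"xyz": [tx, ty, tz], "twist": twist, "gripper": gripper}, ...]. A call has 1 to 10 rows; each row is the pose to reach, as a shift and turn from the pose commanded when the call began, along the tool's axes at that moment; what a row does not reach only later rows make up. A row lasts 1/8 s, in which the tool goes at most 62.5 mm and 10.7 degrees, less where a joint would pass 70% of its speed; a pose out of reach is approached as far as the arm can. A call with a gripper value outside its range is refused whole. The fingers move at their own pace and stop on an object; "squeeze" is the grip in N (left out, the last holds). Time passes only in rows, so rows that repeat a pose let the fingers close. It gives the time, the measured TCP pose, the force and the opening at its end, in the units of the state.
- sense(): the state, without advancing time (a new reading comes with each control period).
- read_camera(name): name is "scene" or "top" or "wrist"; returns the picture (384x512x3 uint8, blue, green, red); there is no depth.
- camera_info(name): a dict with "fx", "fy", "cx", "cy" (pixels), "distortion" ([k1, k2, p1, p2, k3] as OpenCV has them; the pictures are not rectified), "world_from_camera" (4x4, takes a point from camera to world coordinates). Camera axes: x right, y down, z forward; pixel columns grow to the right and rows downward; lengths in m; the calibration is good to about 2 mm. A picture is of the moment at which its call begins: read the wrist's pose just before it. camera_info takes no time and is no camera call; for the wrist camera it gives the pose at the moment of the call.
- sign_off(): hands the job in, once; it reports no verdict.
The state is a dict: "time": time; "joint_pos": joint angles; "qvel": joint speeds; "tau": joint torques, N m; "position": TCP position; "tool_rot": TCP orientation; "force": force on the tool from outside, world axes, zero at the start; "moment": the same for the moment, N m; "finger_gap": finger opening in m.
Only numpy, scipy, OpenCV 4.12 (cv2) and the standard library are available. Lean on these libraries where they do the work, as an engineer would, in place of code of your own. Each camera call takes 0.05 s, during which the arm holds its last target. There are 200 camera calls.

## Working session

There is one attempt and no reset: what is moved stays moved. The work goes in short steps, Python scripts to look and compute and a tool call to move; the robot and the scene stay as the last step left them, time stands still between calls to the robot, and variables do not carry over. Pictures are saved under pics/ and viewed, about 12 in all and at most 16, crops included, and the job is handed in when it is done.

Besides the shell and the picture viewer there is one more tool, called as name(argument=value, ...) on one line, values as JSON. arm_command: Moves the arm, as the interface text tells. Its arguments: {"type":"object","properties":{"deltas":{"type":"array","items":{"type":"object","properties":{"xyz":{"type":"array","items":{"type":"number"}},"twist":{"type":"number"},"gripper":{"type":"number"}}}},"squeeze":{"type":"number"}},"required":["deltas"]}

```bash
mkdir -p pics; python3 - <<'E'
from bench import *
import cv2
for n in("top","scene"):
    im=read_camera(n); cv2.imwrite(f"pics/{n}0.png",im)
    c=camera_info(n); print(n,c)
s=sense(); print(s)
E
```

```text
top {'fx': 448.8846510523957, 'fy': 448.8846510523957, 'cx': 259.8958006681935, 'cy': 190.15451091993359, 'distortion': array([-0.0171637,  0.       ,  0.       ,  0.       ,  0.       ]), 'world_from_camera': array([[-0.01274876, -0.99811766,  0.0599884 ,  0.48663605],
       [-0.99988959,  0.01226743, -0.0083852 , -0.00756417],
       [ 0.00763351, -0.06008868, -0.99816385,  1.25553952],
       [ 0.        ,  0.        ,  0.        ,  1.        ]])}
scene {'fx': 459.55615111280673, 'fy': 459.55615111280673, 'cx': 248.5686167556864, 'cy': 187.6322142217141, 'distortion': array([-0.13156371,  0.        ,  0.        ,  0.        ,  0.        ]), 'world_from_camera': array([[ 0.87923957,  0.29770155, -0.37190262,  1.07129201],
       [ 0.47605902, -0.57773614,  0.66301491, -0.90662303],
       [-0.01748102, -0.75999654, -0.64969198,  0.93945692],
       [ 0.        ,  0.        ,  0.        ,  1.        ]])}
{'time': 0.1, 'joint_pos': array([-7.33740196e+01,  2.01205619e+01,  9.46722053e+01,  1.43448888e-04,
        6.52670515e+01, -4.84860310e+00]), 'qvel': array([ 0.10162543, -0.08520327, -0.18923278,  0.00338424, -0.0378546 ,
       -0.02048231]), 'tau': array([ 6.68865887e-04, -4.98025918e+01, -2.85705650e+01,  7.00210501e-02,
        2.38526473e-02, -5.30218642e-05]), 'position': array([ 0.20127533, -0.51152844,  0.229169  ]), 'tool_rot': array([[ 9.30580455e-01,  3.66087325e-01, -2.96543118e-04],
       [ 3.66087434e-01, -9.30579921e-01,  1.00103671e-03],
       [ 9.05097808e-05, -1.04010591e-03, -9.99999455e-01]]), 'force': array([-0.70618938, -0.04419245, -0.49332715]), 'moment': array([-0.02371712, -0.00686332,  0.04642898]), 'finger_gap': 0.0929297561117916}
```

View pics/top0.png

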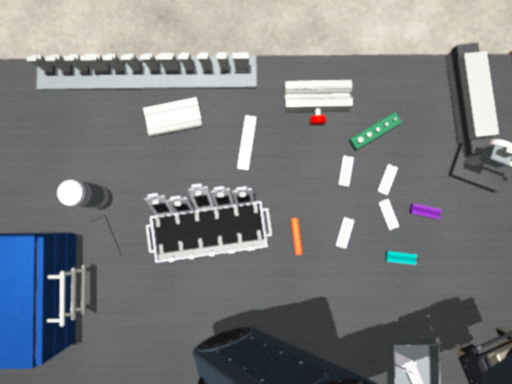

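View pics/scene0.png

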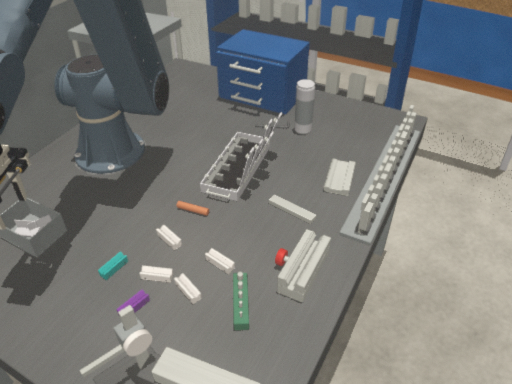

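The scene has four white bars at top-image pixels (345,170), (388,179), (389,214) and (345,233). The purple (425,211) and turquoise (401,258) bars are the look-alikes. There is also a white thing in a grey box at (412,365), which I'll check in an enlarged crop.

```bash
cat > h.py <<'E'
from bench import *
import cv2, numpy as np
def K(c): return np.array([[c['fx'],0,c['cx']],[0,c['fy'],c['cy']],[0,0,1.]])
def p2w(c,uv,z):
    uv=np.array(uv,float).reshape(-1,1,2)
    n=cv2.undistortPoints(uv,K(c),c['distortion']).reshape(-1,2)
    T=c['world_from_camera']; d=np.c_[n,np.ones(len(n))]@T[:3,:3].T; o=T[:3,3]
    z=np.broadcast_to(z,len(n)); return o+d*((z-o[2])/d[:,2])[:,None]
def w2p(c,P):
    T=np.linalg.inv(c['world_from_camera']); r=cv2.Rodrigues(T[:3,:3])[0]
    return cv2.projectPoints(np.array(P,float).reshape(-1,1,3),r,T[:3,3],K(c),c['distortion'])[0].reshape(-1,2)
def tool(dw,s=None):  # world shift (m) -> tool mm
    s=s or sense(); return np.round(1000*s['tool_rot'].T@np.array(dw),1)
def yaw(s=None): # direction of the tool y axis in world, deg
    s=s or sense(); return np.degrees(np.arctan2(s['tool_rot'][1,1],s['tool_rot'][0,1]))
E
python3 - <<'E'
from h import *
im=cv2.imread("pics/top0.png")
b=cv2.resize(im[175:275,135:285],None,fx=5.3,fy=5.3,interpolation=cv2.INTER_CUBIC)
cv2.imwrite("pics/case_crop.png",b)
a=cv2.resize(im[145:384,325:512],None,fx=2.5,fy=2.5,interpolation=cv2.INTER_CUBIC)
cv2.imwrite("pics/ins_crop.png",a)
c=camera_info("top")
m=cv2.inRange(im,(200,200,200),(255,255,255)); m[:145]=0;m[260:]=0;m[:,:325]=0;m[:,445:]=0
n,l,st,ce=cv2.connectedComponentsWithStats(m)
for i in range(1,n):
    if st[i,4]<60: continue
    pts=np.argwhere(l==i)[:,::-1].astype(float)
    w=p2w(c,pts,0.024)[:,:2]*1000
    r=cv2.minAreaRect(w.astype(np.float32)); mu=w.mean(0); e,v=np.linalg.eigh(np.cov(w.T)); d=v[:,1]
    print(st[i],ce[i].round(1),"mean",mu.round(1),"rect",np.round(r[0],1),np.round(r[1],1),"long-axis deg",np.degrees(np.arctan2(d[1],d[0])).round(1))
print(w2p(c,[sense()['position']]))
E
```

```text
[339 156  15  30 315] [345.7 170.5] mean [ 612.  -255.6] rect [ 612.1 -255.5] [29.8 80.8] long-axis deg 168.6
[378 164  20  31 319] [387.4 178.9] mean [ 587.5 -370.6] rect [ 587.4 -370.5] [29.9 82.9] long-axis deg 157.4
[379 199  20  31 319] [388.6 214. ] mean [ 490.5 -370.9] rect [ 490.6 -371. ] [82.6 29.3] long-axis deg -159.7
[336 217  18  31 327] [344.6 232.4] mean [ 442.  -248.6] rect [ 441.9 -248.7] [30.2 81.9] long-axis deg 161.6
[[480.27854867 340.23989805]]
```

View pics/case_crop.png

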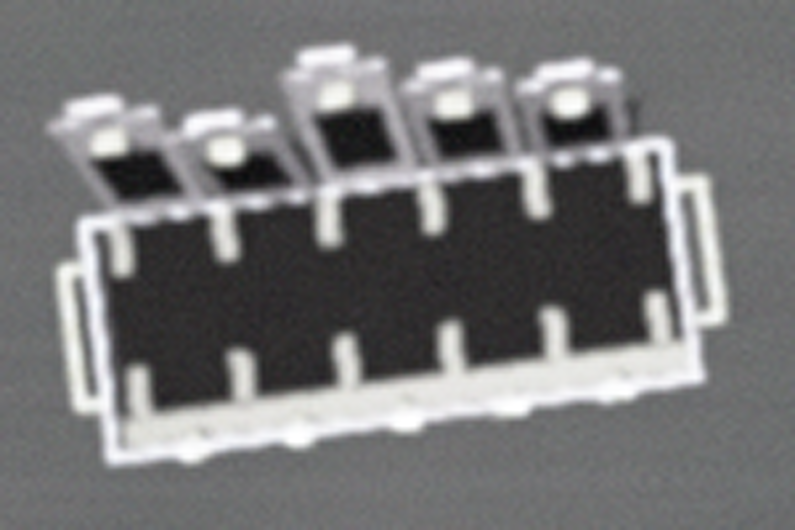

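View pics/ins_crop.png

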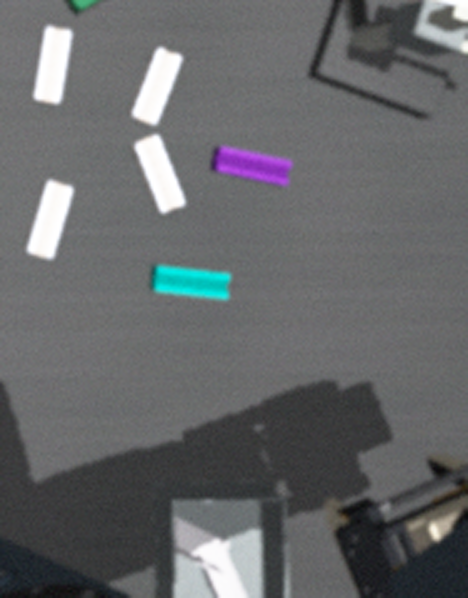

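Confirmed: four white grooved bars are inserts 1-4, and the fifth is absent. Purple and turquoise are the decoys, and the grey bin near the robot holds scrap off the plate area. In the case crop the outer rim corners are (108,462), (703,380), (670,143) and (80,220). All five covers stand open, and the thumb tabs are at about (92,104), (213,120), (327,55), (446,68) and (563,68).

```bash
python3 - <<'E'
from h import *
from scipy.optimize import least_squares
c=camera_info("top")
cr=lambda p: np.array(p)/5.3+[135-.4,175-.4]
px=cr([(106,463),(705,381),(672,140),(78,218)])
M=np.array([(-70,152),(-70,-152),(54,-152),(54,152)])/1000
def W(p,M,z): 
    R=np.array([[np.cos(p[2]),-np.sin(p[2])],[np.sin(p[2]),np.cos(p[2])]])
    return np.c_[np.asarray(M)@R.T+p[:2],np.broadcast_to(z,len(M))]
f=lambda p:(w2p(c,W(p,M,.036))-px).ravel()
r=least_squares(f,[.42,.12,.14]); p=r.x
print(p[:2],np.degrees(p[2]),f(p).round(2))
for i in range(5): print("bay",i+1,W(p,[(0,(-108+54*i)/1000)],0)[0].round(4))
tabs=cr([(563,66),(446,66),(327,52),(213,117),(92,102)])
for i,t in enumerate(tabs):
    th=np.linspace(.9,2.2,261); y=(-108+54*i)/1000
    P=np.vstack([W(p,[(.052-.137*np.cos(a),y)],.038+.137*np.sin(a)) for a in th])
    d=np.linalg.norm(w2p(c,P)-t,axis=1); print("cover",i+1,th[d.argmin()].round(2),d.min().round(2))
s=sense(); print(yaw(s))
E
```

```text
[0.45823596 0.12419958] 6.890363109075584 [ 0.63 -0.35 -0.6   0.08 -0.47  0.09  0.44  0.2 ]
bay 1 [0.4712 0.017  0.    ]
bay 2 [0.4647 0.0706 0.    ]
bay 3 [0.4582 0.1242 0.    ]
bay 4 [0.4518 0.1778 0.    ]
bay 5 [0.4453 0.2314 0.    ]
cover 1 1.85 0.71
cover 2 1.91 0.37
cover 3 2.02 0.34
cover 4 1.84 0.42
cover 5 1.95 0.81
-68.52547392599948
```

```bash
cat >> h.py <<'E'
def plan(*ts):  # rows of (x,y,z,jaw yaw) -> tool shift mm, twist
    s=sense(); y0=yaw(s); print("at",s['position'].round(4),"yaw",y0.round(1),"F",s['force'].round(1),"gap",round(s['finger_gap'],4),"t",s['time'],"j6",s['joint_pos'][5].round(0))
    for t in ts:
        tw=-((t[3]-y0+90)%180-90) # half turn equal
        print(t,"->",tool(np.array(t[:3])-s['position'],s),"twist",round(tw,1))
E
python3 -c "
from h import *
plan((.4905,-.373,.12,-69.7),(.4905,-.373,.015,-69.7))"
```

```text
at [ 0.2013 -0.5115  0.2292] yaw -68.5 F [-0.7 -0.  -0.5] gap 0.0929 t 0.1 j6 -5.0
(0.4905, -0.373, 0.12, -69.7) -> [319.9 -22.9 109.2] twist 1.2
(0.4905, -0.373, 0.015, -69.7) -> [319.8 -22.8 214.2] twist 1.2
```

arm_command(deltas=[{"xyz": [320, -23, 109], "twist": 1.2, "gripper": 0.35}, {"xyz": [320, -23, 109], "twist": 1.2, "gripper": 0.35}, {"xyz": [320, -23, 109], "twist": 1.2, "gripper": 0.35}, {"xyz": [320, -23, 109], "twist": 1.2, "gripper": 0.35}, {"xyz": [320, -23, 109], "twist": 1.2, "gripper": 0.35}, {"xyz": [320, -23, 109], "twist": 1.2, "gripper": 0.35}, {"xyz": [320, -23, 109], "twist": 1.2, "gripper": 0.35}, {"xyz": [320, -23, 109], "twist": 1.2, "gripper": 0.35}], squeeze=8)

```text
time: 1.1
position: [0.49, -0.3737, 0.1208]
tool_rot: [[0.938, 0.346, -0.0], [0.346, -0.938, -0.0], [-0.0, -0.0, -1.0]]
force: [0.0, 0.3, 0.1]
finger_gap: 0.0606
```

```bash
python3 - <<'E'
from h import *
plan((.4905,-.373,.015,-69.7))
c=camera_info("wrist"); im=read_camera("wrist")
for a in w2p(c,[(.4905,-.373,.024),(.5275,-.3597,.024),(.4535,-.3863,.024),(.5875,-.3725,.024)]): cv2.circle(im,tuple(int(v) for v in a),4,(0,0,255),-1); print(a)
cv2.imwrite("pics/w1.png",im)
E
```

```text
at [ 0.49   -0.3737  0.1208] yaw -69.7 F [0.  0.3 0.1] gap 0.0606 t 1.1 j6 28.0
(0.4905, -0.373, 0.015, -69.7) -> [  0.7  -0.5 105.8] twist -0.0
[254.25791836 193.49616456]
[254.6427795 148.9668776]
[253.90589336 234.64619047]
[295.10644892  85.18425302]
```

View pics/w1.png

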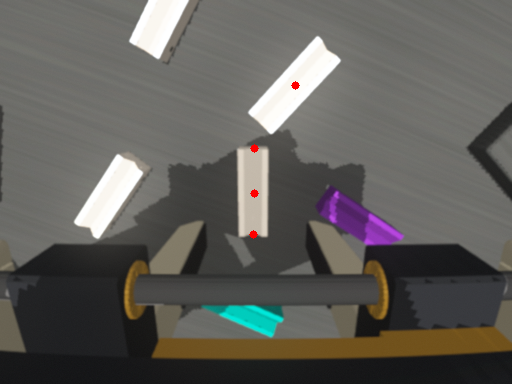

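The wrist view shows the white insert at (253,193), right on my projected points, with the fingers straddling it at about (200,230) and (315,230). Insert 2 at (295,85) also matches, so I'll grip.

arm_command(deltas=[{"xyz": [0.7, 0, 60], "twist": 0, "gripper": 0.35}, {"xyz": [0.7, 0, 105], "twist": 0, "gripper": 0.35}, {"xyz": [0.7, 0, 105], "twist": 0, "gripper": 0.35}, {"xyz": [0.7, 0, 105], "twist": 0, "gripper": 1}, {"xyz": [0.7, 0, 105], "twist": 0, "gripper": 1}, {"xyz": [0.7, 0, 105], "twist": 0, "gripper": 1}, {"xyz": [0.7, 0, 105], "twist": 0, "gripper": 1}, {"xyz": [0.7, 0, 60], "twist": 0, "gripper": 1}, {"xyz": [0.7, 0, 0], "twist": 0, "gripper": 1}, {"xyz": [0.7, 0, 0], "twist": 0, "gripper": 1}], squeeze=8)

```text
time: 2.4
position: [0.4932, -0.3745, 0.1252]
tool_rot: [[0.938, 0.347, 0.006], [0.347, -0.938, -0.005], [0.004, 0.007, -1.0]]
force: [0.0, 0.0, -0.9]
finger_gap: 0.026
```

```bash
python3 -c "
from h import *
plan((.4712,.017,.14,96.9),(.4712,.017,.08,96.9),(.4712,.017,.0225,96.9))"
```

```text
at [ 0.4932 -0.3745  0.1252] yaw -69.7 F [ 0.   0.  -0.9] gap 0.026 t 2.4 j6 28.0
(0.4712, 0.017, 0.14, 96.9) -> [ 115.1 -374.7  -16.9] twist 13.4
(0.4712, 0.017, 0.08, 96.9) -> [ 114.9 -375.1   43.1] twist 13.4
(0.4712, 0.017, 0.0225, 96.9) -> [ 114.7 -375.5  100.6] twist 13.4
```

arm_command(deltas=[{"xyz": [116, -374, -18], "twist": 13.4, "gripper": 1}, {"xyz": [116, -374, -18], "twist": 13.4, "gripper": 1}, {"xyz": [116, -374, -18], "twist": 13.4, "gripper": 1}, {"xyz": [116, -374, -18], "twist": 13.4, "gripper": 1}, {"xyz": [116, -374, -18], "twist": 13.4, "gripper": 1}, {"xyz": [116, -374, -18], "twist": 13.4, "gripper": 1}, {"xyz": [116, -374, -18], "twist": 13.4, "gripper": 1}, {"xyz": [116, -374, -18], "twist": 13.4, "gripper": 1}, {"xyz": [116, -374, -18], "twist": 13.4, "gripper": 1}])

```text
time: 3.52
position: [0.4707, 0.0168, 0.1383]
tool_rot: [[0.993, 0.119, -0.0], [0.119, -0.993, -0.0], [-0.001, 0.0, -1.0]]
force: [0.0, 0.0, -0.1]
finger_gap: 0.0259
```

```bash
python3 - <<'E'
from h import *
plan((.4712,.017,.06,96.9),(.4712,.017,.0225,96.9))
c=camera_info("wrist"); im=read_camera("wrist")
a=np.radians(6.89);R=np.array([[np.cos(a),-np.sin(a)],[np.sin(a),np.cos(a)]])
P=[(-.07,-.152),(-.07,.152),(-.05,-.135),(-.05,-.081),(-.05,-.027),(-.024,-.081),(-.024,-.027),(.024,-.081),(.024,-.135)]
W=np.c_[np.array(P)@R.T+[.4582,.1242],np.full(len(P),.036)]
for q in w2p(c,W): cv2.circle(im,tuple(int(v) for v in q),3,(0,0,255),-1)
cv2.imwrite("pics/w2.png",im)
E
```

```text
at [0.4707 0.0168 0.1383] yaw -83.2 F [ 0.   0.  -0.1] gap 0.0259 t 3.525 j6 80.0
(0.4712, 0.017, 0.06, 96.9) -> [ 0.6 -0.1 78.3] twist -0.1
(0.4712, 0.017, 0.0225, 96.9) -> [ 6.000e-01 -1.000e-01  1.158e+02] twist -0.1
```

View pics/w2.png

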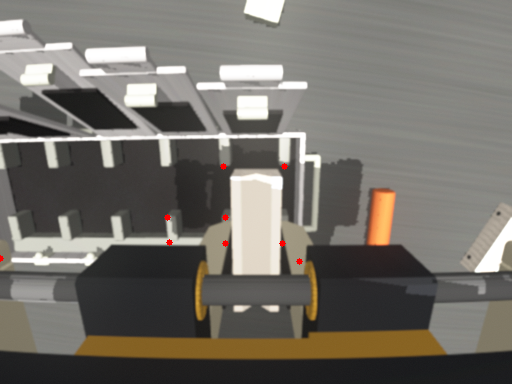

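The held insert is centred at (255,240) between the fingers. The projected rib ends, e.g. (223,166) and (168,217), sit on the real ribs to about 2 mm, so I'll lower it into bay 1.

arm_command(deltas=[{"xyz": [0.5, 0, 50], "twist": 0, "gripper": 1}, {"xyz": [0.5, 0, 90], "twist": 0, "gripper": 1}, {"xyz": [0.5, 0, 105], "twist": 0, "gripper": 1}, {"xyz": [0.5, 0, 115], "twist": 0, "gripper": 1}, {"xyz": [0.5, 0, 115], "twist": 0, "gripper": 1}, {"xyz": [0.5, 0, 115], "twist": 0, "gripper": 0.6}, {"xyz": [0.5, 0, 115], "twist": 0, "gripper": 0.6}, {"xyz": [0.5, 0, 115], "twist": 0, "gripper": 0.6}, {"xyz": [0.5, 0, 60], "twist": 0, "gripper": 0.6}, {"xyz": [0.5, 0, 0], "twist": 0, "gripper": 0.6}])

```text
time: 4.82
position: [0.4706, 0.0181, 0.1398]
tool_rot: [[0.993, 0.12, -0.002], [0.12, -0.993, 0.0], [-0.002, -0.0, -1.0]]
force: [0.9, -0.8, 0.7]
finger_gap: 0.0375
```

```bash
cat > look.py <<'E'
from h import *
import sys
c=camera_info("top"); im=read_camera("top"); cv2.imwrite(sys.argv[1],im)
m=cv2.inRange(im,(195,195,195),(255,255,255)); m[:145]=0;m[275:]=0;m[:,:280]=0;m[:,445:]=0
n,l,st,ce=cv2.connectedComponentsWithStats(m)
for i in range(1,n):
    if st[i,4]<60: continue
    w=p2w(c,np.argwhere(l==i)[:,::-1],0.024)[:,:2]*1000
    mu=w.mean(0); e,v=np.linalg.eigh(np.cov(w.T)); d=v[:,1]; y=np.degrees(np.arctan2(d[1],d[0]))+90
    print(st[i,4],ce[i].round(0),"centre",(mu-[0,2]).round(1),"jaw yaw",(((y+180)%180)-180).round(1),"spread",np.sqrt(e*12).round(0))
E
python3 look.py pics/t1.png; python3 -c "
from h import *
plan((.442,-.2507,.14,-108.4),(.442,-.2507,.015,-108.4))"
```

```text
321 [346. 171.] centre [ 612.1 -257.7] jaw yaw -101.0 spread [30. 81.]
329 [387. 179.] centre [ 587.2 -372.6] jaw yaw -112.6 spread [31. 83.]
331 [345. 232.] centre [ 442.  -250.4] jaw yaw -108.3 spread [30. 81.]
at [0.4739 0.0181 0.147 ] yaw -83.1 F [ 6.3 -0.3  6.7] gap 0.0371 t 4.875 j6 80.0
(0.442, -0.2507, 0.14, -108.4) -> [-64.  263.    6.9] twist 25.3
(0.442, -0.2507, 0.015, -108.4) -> [-65.1 262.8 131.9] twist 25.3
```

arm_command(deltas=[{"xyz": [-61, 262, 0], "twist": 25.3, "gripper": 0.35}, {"xyz": [-61, 262, 0], "twist": 25.3, "gripper": 0.35}, {"xyz": [-61, 262, 0], "twist": 25.3, "gripper": 0.35}, {"xyz": [-61, 262, 0], "twist": 25.3, "gripper": 0.35}, {"xyz": [-61, 262, 0], "twist": 25.3, "gripper": 0.35}, {"xyz": [-61, 262, 0], "twist": 25.3, "gripper": 0.35}, {"xyz": [-61, 262, 0], "twist": 25.3, "gripper": 0.35}, {"xyz": [-61, 262, 0], "twist": 25.3, "gripper": 0.35}, {"xyz": [-61, 262, 0], "twist": 25.3, "gripper": 0.35}])

```text
time: 6.0
position: [0.4421, -0.2485, 0.1387]
tool_rot: [[0.949, -0.315, -0.0], [-0.315, -0.949, 0.0], [-0.0, -0.0, -1.0]]
force: [0.6, -0.7, -0.6]
finger_gap: 0.0605
```

```bash
python3 -c "
from h import *
plan((.442,-.2507,.015,-108.4))"
```

```text
at [ 0.4421 -0.2485  0.1387] yaw -108.4 F [ 0.6 -0.7 -0.6] gap 0.0605 t 6.0 j6 74.0
(0.442, -0.2507, 0.015, -108.4) -> [  0.6   2.1 123.7] twist 0.0
```

Aligned, so I'll descend, grip and lift gently.

arm_command(deltas=[{"xyz": [0.5, 2, 60], "twist": 0, "gripper": 0.35}, {"xyz": [0.5, 2, 110], "twist": 0, "gripper": 0.35}, {"xyz": [0.5, 2, 123], "twist": 0, "gripper": 0.35}, {"xyz": [0.5, 2, 123], "twist": 0, "gripper": 1}, {"xyz": [0.5, 2, 123], "twist": 0, "gripper": 1}, {"xyz": [0.5, 2, 123], "twist": 0, "gripper": 1}, {"xyz": [0.5, 2, 123], "twist": 0, "gripper": 1}, {"xyz": [0.5, 2, 80], "twist": 0, "gripper": 1}, {"xyz": [0.5, 2, 30], "twist": 0, "gripper": 1}, {"xyz": [0.5, 2, 0], "twist": 0, "gripper": 1}], squeeze=8)

```text
time: 7.25
position: [0.4422, -0.2517, 0.1412]
tool_rot: [[0.949, -0.316, 0.002], [-0.316, -0.949, -0.001], [0.002, 0.001, -1.0]]
force: [0.2, 0.6, 0.1]
finger_gap: 0.0257
```

```bash
python3 -c "
from h import *
plan((.4647,.0706,.14,96.9))"
```

```text
at [ 0.4422 -0.2517  0.1412] yaw -108.4 F [0.2 0.6 0.1] gap 0.0257 t 7.25 j6 74.0
(0.4647, 0.0706, 0.14, 96.9) -> [ -80.5 -312.9    0.8] twist -25.3
```

arm_command(deltas=[{"xyz": [-80.5, -312.5, 0], "twist": -25.3, "gripper": 1}, {"xyz": [-80.5, -312.5, 0], "twist": -25.3, "gripper": 1}, {"xyz": [-80.5, -312.5, 0], "twist": -25.3, "gripper": 1}, {"xyz": [-80.5, -312.5, 0], "twist": -25.3, "gripper": 1}, {"xyz": [-80.5, -312.5, 0], "twist": -25.3, "gripper": 1}, {"xyz": [-80.5, -312.5, 0], "twist": -25.3, "gripper": 1}, {"xyz": [-80.5, -312.5, 0], "twist": -25.3, "gripper": 1}, {"xyz": [-80.5, -312.5, 0], "twist": -25.3, "gripper": 1}, {"xyz": [-80.5, -312.5, 0], "twist": -25.3, "gripper": 1}])

```text
time: 8.38
position: [0.4642, 0.0694, 0.1387]
tool_rot: [[0.993, 0.118, -0.0], [0.118, -0.993, -0.0], [-0.0, 0.0, -1.0]]
force: [0.1, 1.0, -0.1]
finger_gap: 0.0261
```

```bash
python3 - <<'E'
from h import *
plan((.4647,.0706,.0225,96.9))
cv2.imwrite("pics/w3.png",read_camera("wrist"))
E
```

```text
at [0.4642 0.0694 0.1387] yaw -83.2 F [ 0.1  1.  -0.1] gap 0.0261 t 8.375 j6 86.0
(0.4647, 0.0706, 0.0225, 96.9) -> [  0.7  -1.2 116.2] twist -0.1
```

View pics/w3.png

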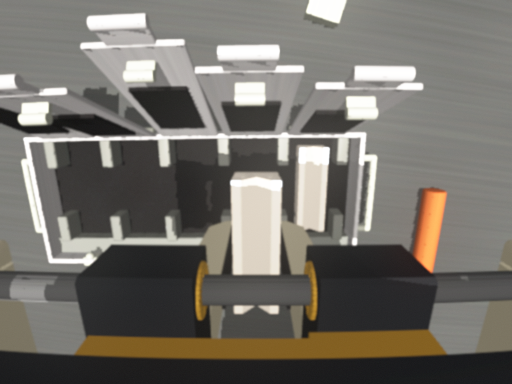

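Insert 1 lies flat in bay 1 at (312,190), centred between the ribs at x=285 and x=343. The second insert hangs straight over bay 2, so I'll lower it.

arm_command(deltas=[{"xyz": [0.5, -1, 50], "twist": 0, "gripper": 1}, {"xyz": [0.5, -1, 90], "twist": 0, "gripper": 1}, {"xyz": [0.5, -1, 105], "twist": 0, "gripper": 1}, {"xyz": [0.5, -1, 115], "twist": 0, "gripper": 1}, {"xyz": [0.5, -1, 116], "twist": 0, "gripper": 1}, {"xyz": [0.5, -1, 116], "twist": 0, "gripper": 0.6}, {"xyz": [0.5, -1, 116], "twist": 0, "gripper": 0.6}, {"xyz": [0.5, -1, 116], "twist": 0, "gripper": 0.6}, {"xyz": [0.5, -1, 60], "twist": 0, "gripper": 0.6}, {"xyz": [0.5, -1, 0], "twist": 0, "gripper": 0.6}])

```text
time: 9.68
position: [0.464, 0.0715, 0.1398]
tool_rot: [[0.993, 0.12, -0.002], [0.12, -0.993, -0.0], [-0.002, -0.0, -1.0]]
force: [0.8, 0.5, 0.0]
finger_gap: 0.0371
```

```bash
python3 look.py pics/t2.png; python3 -c "
from h import *
plan((.612,-.2577,.14,-101.2))"
```

```text
321 [346. 171.] centre [ 612.1 -257.7] jaw yaw -101.0 spread [30. 81.]
327 [387. 179.] centre [ 587.4 -372.7] jaw yaw -112.6 spread [30. 82.]
at [0.4674 0.0718 0.1471] yaw -83.1 F [6.3 1.  8.7] gap 0.037 t 9.725 j6 86.0
(0.612, -0.2577, 0.14, -101.2) -> [104.  344.5   8.2] twist 18.1
```

arm_command(deltas=[{"xyz": [0, 180, 0], "twist": 0, "gripper": 0.6}, {"xyz": [0, 180, 0], "twist": 0, "gripper": 0.6}, {"xyz": [0, 180, 0], "twist": 18, "gripper": 0.35}, {"xyz": [107, 343.5, 0], "twist": 18, "gripper": 0.35}, {"xyz": [107, 343.5, 0], "twist": 18, "gripper": 0.35}, {"xyz": [107, 343.5, 0], "twist": 18, "gripper": 0.35}, {"xyz": [107, 343.5, 0], "twist": 18, "gripper": 0.35}, {"xyz": [107, 343.5, 0], "twist": 18, "gripper": 0.35}, {"xyz": [107, 343.5, 0], "twist": 18, "gripper": 0.35}, {"xyz": [107, 343.5, 0], "twist": 18, "gripper": 0.35}])

```text
time: 10.98
position: [0.6116, -0.2557, 0.1391]
tool_rot: [[0.981, -0.192, 0.0], [-0.192, -0.981, 0.0], [0.0, -0.0, -1.0]]
force: [-0.5, 0.4, -0.1]
finger_gap: 0.0605
```

```bash
python3 -c "
from h import *
plan((.612,-.2577,.015,-101.2))"
```

```text
at [ 0.6116 -0.2557  0.1391] yaw -101.1 F [-0.5  0.4 -0.1] gap 0.0605 t 10.975 j6 74.0
(0.612, -0.2577, 0.015, -101.2) -> [  0.8   1.8 124.1] twist 0.1
```

arm_command(deltas=[{"xyz": [0.5, 2, 60], "twist": 0, "gripper": 0.35}, {"xyz": [0.5, 2, 110], "twist": 0, "gripper": 0.35}, {"xyz": [0.5, 2, 123.5], "twist": 0, "gripper": 0.35}, {"xyz": [0.5, 2, 123.5], "twist": 0, "gripper": 1}, {"xyz": [0.5, 2, 123.5], "twist": 0, "gripper": 1}, {"xyz": [0.5, 2, 123.5], "twist": 0, "gripper": 1}, {"xyz": [0.5, 2, 123.5], "twist": 0, "gripper": 1}, {"xyz": [0.5, 2, 80], "twist": 0, "gripper": 1}, {"xyz": [0.5, 2, 30], "twist": 0, "gripper": 1}, {"xyz": [0.5, 2, 0], "twist": 0, "gripper": 1}], squeeze=8)

```text
time: 12.22
position: [0.6126, -0.259, 0.1416]
tool_rot: [[0.981, -0.193, 0.003], [-0.193, -0.981, -0.001], [0.003, 0.001, -1.0]]
force: [-0.1, -0.2, -0.3]
finger_gap: 0.0258
```

```bash
python3 -c "
from h import *
plan((.442,-.08,.14,96.9),(.4582,.1242,.14,96.9))"
```

```text
at [ 0.6126 -0.259   0.1416] yaw -101.1 F [-0.1 -0.2 -0.3] gap 0.0258 t 12.225 j6 74.0
(0.442, -0.08, 0.14, 96.9) -> [-201.9 -142.7    1. ] twist -18.0
(0.4582, 0.1242, 0.14, 96.9) -> [-225.4 -346.2    0.7] twist -18.0
```

arm_command(deltas=[{"xyz": [-202, -143, 0], "twist": -18, "gripper": 1}, {"xyz": [-202, -143, 0], "twist": -18, "gripper": 1}, {"xyz": [-202, -143, 0], "twist": -18, "gripper": 1}, {"xyz": [-202, -143, 0], "twist": -18, "gripper": 1}, {"xyz": [-225, -346, 0], "twist": -18, "gripper": 1}, {"xyz": [-225, -346, 0], "twist": -18, "gripper": 1}, {"xyz": [-225, -346, 0], "twist": -18, "gripper": 1}, {"xyz": [-225, -346, 0], "twist": -18, "gripper": 1}, {"xyz": [-225, -346, 0], "twist": -18, "gripper": 1}, {"xyz": [-225, -346, 0], "twist": -18, "gripper": 1}])

```text
time: 13.48
position: [0.4579, 0.123, 0.1387]
tool_rot: [[0.993, 0.119, -0.0], [0.119, -0.993, -0.0], [-0.0, 0.0, -1.0]]
force: [0.5, -0.7, -0.2]
finger_gap: 0.026
```

```bash
python3 - <<'E'
from h import *
plan((.4582,.1242,.0225,96.9))
E
```

```text
at [0.4579 0.123  0.1387] yaw -83.2 F [ 0.5 -0.7 -0.2] gap 0.026 t 13.475 j6 93.0
(0.4582, 0.1242, 0.0225, 96.9) -> [  0.4  -1.2 116.2] twist -0.1
```

arm_command(deltas=[{"xyz": [0.5, -1, 50], "twist": 0, "gripper": 1}, {"xyz": [0.5, -1, 90], "twist": 0, "gripper": 1}, {"xyz": [0.5, -1, 105], "twist": 0, "gripper": 1}, {"xyz": [0.5, -1, 115], "twist": 0, "gripper": 1}, {"xyz": [0.5, -1, 116], "twist": 0, "gripper": 1}, {"xyz": [0.5, -1, 116], "twist": 0, "gripper": 0.6}, {"xyz": [0.5, -1, 116], "twist": 0, "gripper": 0.6}, {"xyz": [0.5, -1, 116], "twist": 0, "gripper": 0.6}, {"xyz": [0.5, -1, 60], "twist": 0, "gripper": 0.6}, {"xyz": [0.5, -1, 0], "twist": 0, "gripper": 0.6}])

```text
time: 14.72
position: [0.4578, 0.1252, 0.1398]
tool_rot: [[0.993, 0.12, -0.002], [0.12, -0.993, -0.0], [-0.002, 0.0, -1.0]]
force: [0.8, 0.4, 0.3]
finger_gap: 0.0374
```

```bash
python3 look.py pics/t3.png; python3 -c "
from h import *
plan((.5874,-.3727,.14,-112.6))"
```

```text
330 [387. 179.] centre [ 587.2 -372.6] jaw yaw -112.7 spread [31. 83.]
at [0.4611 0.1259 0.1471] yaw -83.1 F [6.2 1.  8. ] gap 0.0372 t 14.775 j6 93.0
(0.5874, -0.3727, 0.14, -112.6) -> [ 65.5 510.1   7.4] twist 29.5
```

arm_command(deltas=[{"xyz": [0, 250, 0], "twist": 0, "gripper": 0.6}, {"xyz": [0, 250, 0], "twist": 0, "gripper": 0.6}, {"xyz": [0, 250, 0], "twist": 0, "gripper": 0.6}, {"xyz": [0, 250, 0], "twist": 0, "gripper": 0.35}, {"xyz": [68.5, 510, 0], "twist": 29.5, "gripper": 0.35}, {"xyz": [68.5, 510, 0], "twist": 29.5, "gripper": 0.35}, {"xyz": [68.5, 510, 0], "twist": 29.5, "gripper": 0.35}, {"xyz": [68.5, 510, 0], "twist": 29.5, "gripper": 0.35}, {"xyz": [68.5, 510, 0], "twist": 29.5, "gripper": 0.35}, {"xyz": [68.5, 510, 0], "twist": 29.5, "gripper": 0.35}])

```text
time: 16.02
position: [0.5872, -0.3737, 0.1381]
tool_rot: [[0.923, -0.386, -0.0], [-0.386, -0.923, 0.0], [-0.0, -0.0, -1.0]]
force: [0.3, 1.8, 0.0]
finger_gap: 0.0604
```

arm_command(deltas=[{"xyz": [0, 0, 0], "twist": 0, "gripper": 0.35}, {"xyz": [0, 0, 0], "twist": 0, "gripper": 0.35}])

```text
time: 16.27
position: [0.5874, -0.3718, 0.139]
tool_rot: [[0.923, -0.384, -0.0], [-0.384, -0.923, 0.0], [-0.0, -0.0, -1.0]]
force: [0.1, -0.9, 0.3]
finger_gap: 0.0606
```

```bash
python3 -c "
from h import *
plan((.5874,-.3727,.015,-112.6))"; python3 look.py pics/t3b.png
```

```text
at [ 0.5874 -0.3718  0.139 ] yaw -112.6 F [ 0.1 -0.9  0.3] gap 0.0606 t 16.275 j6 76.0
(0.5874, -0.3727, 0.015, -112.6) -> [  0.4   0.8 124. ] twist 0.0
```

arm_command(deltas=[{"xyz": [0.5, 1, 60], "twist": 0, "gripper": 0.35}, {"xyz": [0.5, 1, 110], "twist": 0, "gripper": 0.35}, {"xyz": [0.5, 1, 123.5], "twist": 0, "gripper": 0.35}, {"xyz": [0.5, 1, 123.5], "twist": 0, "gripper": 1}, {"xyz": [0.5, 1, 123.5], "twist": 0, "gripper": 1}, {"xyz": [0.5, 1, 123.5], "twist": 0, "gripper": 1}, {"xyz": [0.5, 1, 123.5], "twist": 0, "gripper": 1}, {"xyz": [0.5, 1, 80], "twist": 0, "gripper": 1}, {"xyz": [0.5, 1, 30], "twist": 0, "gripper": 1}, {"xyz": [0.5, 1, 0], "twist": 0, "gripper": 1}], squeeze=8)

```text
time: 17.58
position: [0.588, -0.3744, 0.1418]
tool_rot: [[0.923, -0.385, 0.002], [-0.385, -0.923, -0.002], [0.003, 0.001, -1.0]]
force: [-0.1, 0.2, -0.5]
finger_gap: 0.026
```

```bash
python3 -c "
from h import *
plan((.442,-.08,.14,96.9),(.4518,.1778,.14,96.9))"
```

```text
at [ 0.588  -0.3744  0.1418] yaw -112.6 F [-0.1  0.2 -0.5] gap 0.026 t 17.575 j6 76.0
(0.442, -0.08, 0.14, 96.9) -> [-248.  -215.6    0.9] twist -29.5
(0.4518, 0.1778, 0.14, 96.9) -> [-3.382e+02 -4.573e+02  4.000e-01] twist -29.5
```

arm_command(deltas=[{"xyz": [-248, -215, 0], "twist": -29.5, "gripper": 1}, {"xyz": [-248, -215, 0], "twist": -29.5, "gripper": 1}, {"xyz": [-248, -215, 0], "twist": -29.5, "gripper": 1}, {"xyz": [-248, -215, 0], "twist": -29.5, "gripper": 1}, {"xyz": [-248, -215, 0], "twist": -29.5, "gripper": 1}, {"xyz": [-248, -215, 0], "twist": -29.5, "gripper": 1}, {"xyz": [-338, -457, 0], "twist": -29.5, "gripper": 1}, {"xyz": [-338, -457, 0], "twist": -29.5, "gripper": 1}, {"xyz": [-338, -457, 0], "twist": -29.5, "gripper": 1}, {"xyz": [-338, -457, 0], "twist": -29.5, "gripper": 1}])

```text
time: 18.82
position: [0.4517, 0.1716, 0.1392]
tool_rot: [[0.993, 0.119, 0.002], [0.119, -0.993, 0.0], [0.002, -0.0, -1.0]]
force: [0.8, -1.1, -0.2]
finger_gap: 0.0258
```

```bash
python3 -c "
from h import *
plan((.4518,.1778,.14,96.9))"
```

```text
at [0.4517 0.1716 0.1392] yaw -83.2 F [ 0.8 -1.1 -0.2] gap 0.0258 t 18.825 j6 98.0
(0.4518, 0.1778, 0.14, 96.9) -> [ 0.8 -6.2 -0.8] twist -0.1
```

arm_command(deltas=[{"xyz": [0, 0, 0], "twist": 0, "gripper": 1}, {"xyz": [0, 0, 0], "twist": 0, "gripper": 1}, {"xyz": [0, 0, 0], "twist": 0, "gripper": 1}])

```text
time: 19.2
position: [0.4513, 0.1684, 0.1387]
tool_rot: [[0.993, 0.118, 0.0], [0.118, -0.993, -0.0], [0.0, 0.0, -1.0]]
force: [-0.2, -0.2, -0.7]
finger_gap: 0.0261
```

```bash
python3 -c "
from h import *
plan((.4518,.1778,.0225,96.9))
cv2.imwrite('pics/w4.png',read_camera('wrist'))"
```

```text
at [0.4513 0.1684 0.1387] yaw -83.2 F [-0.2 -0.2 -0.7] gap 0.0261 t 19.2 j6 98.0
(0.4518, 0.1778, 0.0225, 96.9) -> [  1.6  -9.3 116.2] twist -0.1
```

View pics/w4.png

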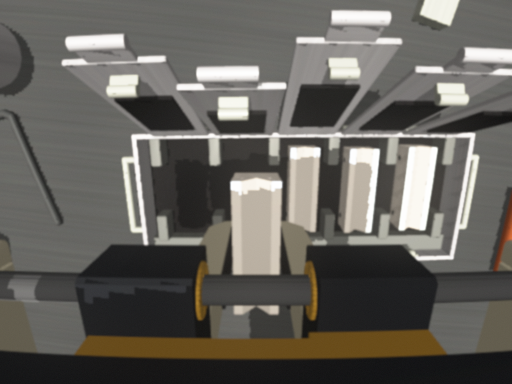

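The three placed inserts lie flat in bays 1-3 at about (415,188), (360,190) and (304,190). The fourth is about 9 mm short in y over bay 4, so I'll correct that and lower it.

arm_command(deltas=[{"xyz": [1.5, -9, 0], "twist": 0, "gripper": 1}, {"xyz": [1.5, -9, 50], "twist": 0, "gripper": 1}, {"xyz": [1.5, -9, 90], "twist": 0, "gripper": 1}, {"xyz": [1.5, -9, 110], "twist": 0, "gripper": 1}, {"xyz": [1.5, -9, 116], "twist": 0, "gripper": 1}, {"xyz": [1.5, -9, 116], "twist": 0, "gripper": 0.6}, {"xyz": [1.5, -9, 116], "twist": 0, "gripper": 0.6}, {"xyz": [1.5, -9, 116], "twist": 0, "gripper": 0.6}, {"xyz": [1.5, -9, 60], "twist": 0, "gripper": 0.6}, {"xyz": [1.5, -9, 0], "twist": 0, "gripper": 0.6}])

```text
time: 20.5
position: [0.451, 0.1787, 0.1401]
tool_rot: [[0.993, 0.12, -0.001], [0.12, -0.993, -0.0], [-0.001, 0.0, -1.0]]
force: [0.5, 0.6, 0.7]
finger_gap: 0.0371
```

```bash
cat >> h.py <<'E'
def case(x,y,z): # case mm -> world m
    a=np.radians(6.89); return (.4582+(x*np.cos(a)-y*np.sin(a))/1e3,.1242+(x*np.sin(a)+y*np.cos(a))/1e3,z/1e3)
def cplan(*ts): plan(*[tuple(np.round(case(*t[:3]),4))+(t[3],) for t in ts])
E
python3 -c "
from h import *
cplan((0,54,230,96.9),(125,54,230,96.9),(125,54,160,96.9))"; python3 look.py pics/t4.png
```

```text
at [0.451  0.1787 0.1401] yaw -83.1 F [0.5 0.6 0.7] gap 0.0371 t 20.5 j6 99.0
(np.float64(0.4517), np.float64(0.1778), np.float64(0.23), 96.9) -> [  0.5   1.  -89.9] twist -0.0
(np.float64(0.5758), np.float64(0.1928), np.float64(0.23), 96.9) -> [125.5   0.9 -90.1] twist -0.0
(np.float64(0.5758), np.float64(0.1928), np.float64(0.16), 96.9) -> [125.6   0.9 -20.1] twist -0.0
```

arm_command(deltas=[{"xyz": [0, 0, -50], "twist": 0, "gripper": 1}, {"xyz": [0, 0, -95], "twist": 0, "gripper": 1}, {"xyz": [0, 0, -95], "twist": 0, "gripper": 1}, {"xyz": [60, 0, -95], "twist": 0, "gripper": 1}, {"xyz": [125, 0, -95], "twist": 0, "gripper": 1}, {"xyz": [125, 0, -95], "twist": 0, "gripper": 1}, {"xyz": [125, 0, -95], "twist": 0, "gripper": 1}, {"xyz": [125, 0, -95], "twist": 0, "gripper": 1}], squeeze=8)

```text
time: 21.55
position: [0.5744, 0.1937, 0.2336]
tool_rot: [[0.993, 0.12, -0.001], [0.12, -0.993, -0.0], [-0.001, 0.0, -1.0]]
force: [-0.4, 0.3, -0.6]
finger_gap: 0.0004
```

```bash
python3 -c "
from h import *
print(sense()['joint_pos'])
cplan((125,54,154,96.9),(62,54,154,96.9),(24,54,148,96.9),(-3,54,133,96.9),(-25,54,111,96.9),(-40,54,83,96.9))"; python3 look.py pics/t5.png; python3 -c "
import cv2; im=cv2.imread('pics/t5.png'); cv2.imwrite('pics/t5c.png',cv2.resize(im[150:280,130:290],None,fx=4.5,fy=4.5,interpolation=cv2.INTER_CUBIC))"
```

```text
[1.42377075e+01 2.57480528e+01 8.56236462e+01 1.50075568e-03
 6.86598745e+01 9.73476202e+01]
at [0.5744 0.1937 0.2336] yaw -83.1 F [-0.4  0.3 -0.6] gap 0.0004 t 21.55 j6 97.0
(np.float64(0.5758), np.float64(0.1928), np.float64(0.154), 96.9) -> [ 1.3  1.1 79.6] twist -0.0
(np.float64(0.5133), np.float64(0.1852), np.float64(0.154), 96.9) -> [-61.6   1.1  79.7] twist -0.0
(np.float64(0.4755), np.float64(0.1807), np.float64(0.148), 96.9) -> [-99.7   1.1  85.7] twist -0.0
(np.float64(0.4487), np.float64(0.1775), np.float64(0.133), 96.9) -> [-126.7    1.   100.7] twist -0.0
(np.float64(0.4269), np.float64(0.1748), np.float64(0.111), 96.9) -> [-148.6    1.1  122.7] twist -0.0
(np.float64(0.412), np.float64(0.173), np.float64(0.083), 96.9) -> [-163.6    1.1  150.7] twist -0.0
```

View pics/t5c.png

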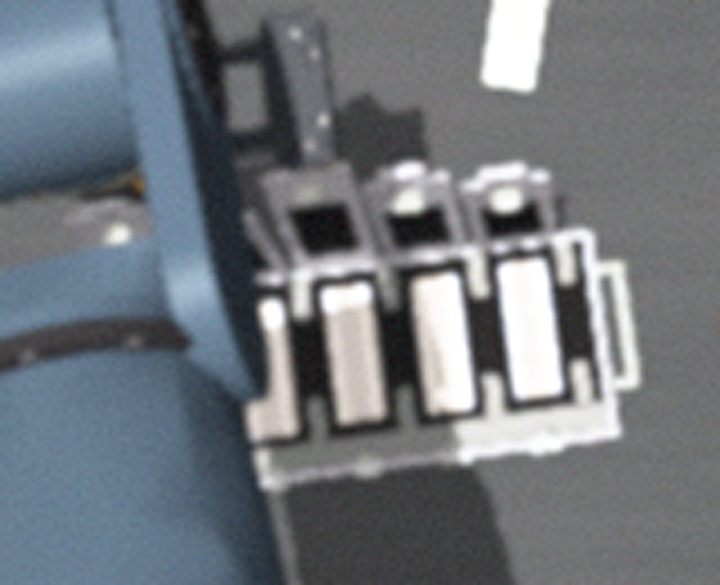

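All four inserts lie in bays 1-4, at crop (530,330), (443,345), (355,355) and (270,370). The gripper is behind the covers, so I'll lower it and push cover 4 over gently.

arm_command(deltas=[{"xyz": [1, 1, 40], "twist": 0, "gripper": 1}, {"xyz": [1, 1, 80], "twist": 0, "gripper": 1}, {"xyz": [1, 1, 80], "twist": 0, "gripper": 1}, {"xyz": [-12, 1, 80], "twist": 0, "gripper": 1}, {"xyz": [-24, 1, 80], "twist": 0, "gripper": 1}, {"xyz": [-36, 1, 80], "twist": 0, "gripper": 1}, {"xyz": [-48, 1, 80], "twist": 0, "gripper": 1}, {"xyz": [-60, 1, 80], "twist": 0, "gripper": 1}])

```text
time: 22.6
position: [0.5153, 0.1855, 0.1539]
tool_rot: [[0.993, 0.12, 0.0], [0.12, -0.993, 0.0], [0.0, -0.0, -1.0]]
force: [0.7, 0.4, 0.8]
finger_gap: 0.0003
```

arm_command(deltas=[{"xyz": [-13, 0, 1], "twist": 0, "gripper": 1}, {"xyz": [-26, 0, 3], "twist": 0, "gripper": 1}, {"xyz": [-39, 0, 6], "twist": 0, "gripper": 1}, {"xyz": [-48, 0, 11], "twist": 0, "gripper": 1}, {"xyz": [-57, 0, 16], "twist": 0, "gripper": 1}, {"xyz": [-66, 0, 21], "twist": 0, "gripper": 1}, {"xyz": [-73, 0, 28], "twist": 0, "gripper": 1}, {"xyz": [-80, 0, 35], "twist": 0, "gripper": 1}, {"xyz": [-87, 0, 43], "twist": 0, "gripper": 1}, {"xyz": [-87, 0, 43], "twist": 0, "gripper": 1}])

```text
time: 23.85
position: [0.4289, 0.175, 0.11]
tool_rot: [[0.993, 0.12, -0.002], [0.12, -0.993, -0.0], [-0.002, 0.0, -1.0]]
force: [0.6, -0.2, 0.4]
finger_gap: 0.0005
```

```bash
python3 - <<'E'
from h import *
cplan((-25,54,111,96.9),(-40,54,83,96.9),(-44,54,67,96.9),(-48,54,62,96.9),(-52,54,53,96.9))
cv2.imwrite('pics/s1.png',cv2.resize(read_camera('scene')[80:240,150:350],None,fx=4,fy=3.7,interpolation=cv2.INTER_CUBIC))
E
```

```text
at [0.4289 0.175  0.11  ] yaw -83.1 F [ 0.6 -0.2  0.4] gap 0.0005 t 23.85 j6 100.0
(np.float64(0.4269), np.float64(0.1748), np.float64(0.111), 96.9) -> [-2. -0. -1.] twist -0.0
(np.float64(0.412), np.float64(0.173), np.float64(0.083), 96.9) -> [-17.  -0.  27.] twist -0.0
(np.float64(0.408), np.float64(0.1725), np.float64(0.067), 96.9) -> [-21.  -0.  43.] twist -0.0
(np.float64(0.4041), np.float64(0.1721), np.float64(0.062), 96.9) -> [-24.9  -0.1  48. ] twist -0.0
(np.float64(0.4001), np.float64(0.1716), np.float64(0.053), 96.9) -> [-28.9  -0.1  57. ] twist -0.0
```

View pics/s1.png

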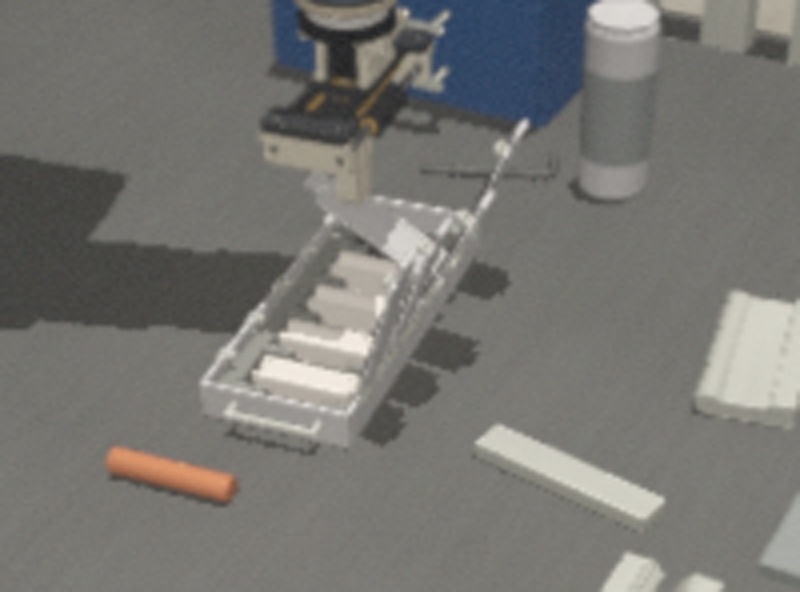

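The scene crop shows cover 4 tilted down under the fingertips at (350,195) without trouble. The shadows of the other four covers at (380,425), (410,385), (445,350) and (490,280) show they still stand. I'll continue the arc down to the catch.

arm_command(deltas=[{"xyz": [-8, 0, 9], "twist": 0, "gripper": 1}, {"xyz": [-13, 0, 18], "twist": 0, "gripper": 1}, {"xyz": [-17, 0, 27], "twist": 0, "gripper": 1}, {"xyz": [-20, 0, 36], "twist": 0, "gripper": 1}, {"xyz": [-23, 0, 43], "twist": 0, "gripper": 1}, {"xyz": [-26, 0, 47], "twist": 0, "gripper": 1}, {"xyz": [-26, 0, 47], "twist": 0, "gripper": 1}])

```text
time: 24.78
position: [0.4035, 0.172, 0.0634]
tool_rot: [[0.993, 0.12, -0.001], [0.12, -0.993, -0.0], [-0.001, 0.0, -1.0]]
force: [0.8, 0.6, 0.4]
finger_gap: 0.0005
```

arm_command(deltas=[{"xyz": [-1, 0, 2], "twist": 0, "gripper": 1}, {"xyz": [-2, 0, 4], "twist": 0, "gripper": 1}, {"xyz": [-2, 0, 5], "twist": 0, "gripper": 1}, {"xyz": [-2, 0, 6], "twist": 0, "gripper": 1}, {"xyz": [-2, 0, 6], "twist": 0, "gripper": 1}])

```text
time: 25.4
position: [0.402, 0.1719, 0.0577]
tool_rot: [[0.993, 0.12, 0.0], [0.12, -0.993, 0.0], [0.0, -0.0, -1.0]]
force: [-0.3, -0.4, -0.7]
finger_gap: 0.0006
```

arm_command(deltas=[{"xyz": [0, 0, 1], "twist": 0, "gripper": 1}, {"xyz": [0, 0, 2], "twist": 0, "gripper": 1}, {"xyz": [0, 0, 2], "twist": 0, "gripper": 1}])

```text
time: 25.78
position: [0.4017, 0.1718, 0.0554]
tool_rot: [[0.993, 0.12, -0.0], [0.12, -0.993, -0.0], [-0.001, 0.0, -1.0]]
force: [-0.2, -0.3, 0.5]
finger_gap: 0.0009
```

arm_command(deltas=[{"xyz": [0, 0, 1], "twist": 0, "gripper": 1}, {"xyz": [0, 0, 2], "twist": 0, "gripper": 1}, {"xyz": [0, 0, 2], "twist": 0, "gripper": 1}])

```text
time: 26.15
position: [0.4018, 0.1718, 0.0535]
tool_rot: [[0.993, 0.12, -0.0], [0.12, -0.993, -0.0], [-0.0, 0.0, -1.0]]
force: [-0.2, 0.0, 0.6]
finger_gap: 0.0006
```

arm_command(deltas=[{"xyz": [0, 0, 1], "twist": 0, "gripper": 1}, {"xyz": [0, 0, 1.5], "twist": 0, "gripper": 1}, {"xyz": [0, 0, 1.5], "twist": 0, "gripper": 1}])

```text
time: 26.52
position: [0.4019, 0.1718, 0.0522]
tool_rot: [[0.993, 0.12, -0.0], [0.12, -0.993, 0.0], [-0.0, -0.0, -1.0]]
force: [0.2, -0.1, 2.0]
finger_gap: 0.0005
```

```bash
python3 - <<'E'
from h import *
plan()
a=read_camera('wrist'); b=read_camera('scene')[80:240,150:350]
cv2.imwrite('pics/c1.png',np.hstack([cv2.resize(a,(448,336)),cv2.resize(b,(350,336),interpolation=cv2.INTER_CUBIC)]))
E
```

```text
at [0.4019 0.1718 0.0522] yaw -83.1 F [ 0.2 -0.1  2. ] gap 0.0005 t 26.525 j6 100.0
```

View pics/c1.png

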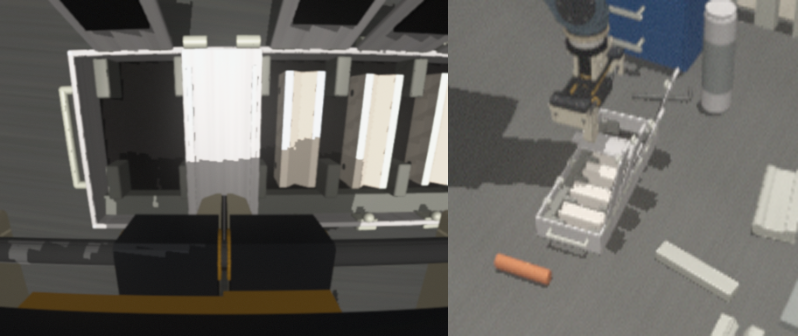

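Cover 4 is shut: it is flat at (222,100) in the wrist half, and contact comes at tip height 41 mm with 2 N. I'll repeat the same motion for cover 3.

arm_command(deltas=[{"xyz": [0, 0, -50], "twist": 0, "gripper": 1}, {"xyz": [0, 0, -110], "twist": 0, "gripper": 1}, {"xyz": [0, 0, -182], "twist": 0, "gripper": 1}, {"xyz": [0, 0, -182], "twist": 0, "gripper": 1}, {"xyz": [189, 54, -182], "twist": 0, "gripper": 1}, {"xyz": [189, 54, -182], "twist": 0, "gripper": 1}, {"xyz": [189, 54, -182], "twist": 0, "gripper": 1}, {"xyz": [189, 54, -182], "twist": 0, "gripper": 1}, {"xyz": [189, 54, -182], "twist": 0, "gripper": 1}, {"xyz": [189, 54, -182], "twist": 0, "gripper": 1}])

```text
time: 27.88
position: [0.5947, 0.1412, 0.2339]
tool_rot: [[0.993, 0.12, -0.001], [0.12, -0.993, -0.0], [-0.001, -0.0, -1.0]]
force: [-0.4, -1.1, 0.4]
finger_gap: 0.0006
```

```bash
python3 -c "
from h import *
cplan((137,0,154,96.9),(62,0,154,96.9))"
```

```text
at [0.5947 0.1412 0.2339] yaw -83.1 F [-0.4 -1.1  0.4] gap 0.0006 t 27.875 j6 92.0
(np.float64(0.5942), np.float64(0.1406), np.float64(0.154), 96.9) -> [-0.5  0.6 79.9] twist 0.0
(np.float64(0.5198), np.float64(0.1316), np.float64(0.154), 96.9) -> [-75.5   0.6  80. ] twist 0.0
```

arm_command(deltas=[{"xyz": [0, 0.5, 40], "twist": 0, "gripper": 1}, {"xyz": [0, 0.5, 80], "twist": 0, "gripper": 1}, {"xyz": [0, 0.5, 80], "twist": 0, "gripper": 1}, {"xyz": [-12, 0.5, 80], "twist": 0, "gripper": 1}, {"xyz": [-24, 0.5, 80], "twist": 0, "gripper": 1}, {"xyz": [-36, 0.5, 80], "twist": 0, "gripper": 1}, {"xyz": [-49, 0.5, 80], "twist": 0, "gripper": 1}, {"xyz": [-62, 0.5, 80], "twist": 0, "gripper": 1}, {"xyz": [-75, 0.5, 80], "twist": 0, "gripper": 1}])

```text
time: 29.0
position: [0.5206, 0.1312, 0.1541]
tool_rot: [[0.993, 0.12, -0.0], [0.12, -0.993, -0.0], [-0.0, 0.0, -1.0]]
force: [1.6, 0.4, 0.5]
finger_gap: 0.0004
```

arm_command(deltas=[{"xyz": [-13, 0, 1], "twist": 0, "gripper": 1}, {"xyz": [-26, 0, 3], "twist": 0, "gripper": 1}, {"xyz": [-39, 0, 6], "twist": 0, "gripper": 1}, {"xyz": [-48, 0, 11], "twist": 0, "gripper": 1}, {"xyz": [-57, 0, 16], "twist": 0, "gripper": 1}, {"xyz": [-66, 0, 21], "twist": 0, "gripper": 1}, {"xyz": [-73, 0, 28], "twist": 0, "gripper": 1}, {"xyz": [-80, 0, 35], "twist": 0, "gripper": 1}, {"xyz": [-87, 0, 43], "twist": 0, "gripper": 1}, {"xyz": [-87, 0, 43], "twist": 0, "gripper": 1}])

```text
time: 30.25
position: [0.4344, 0.1209, 0.1105]
tool_rot: [[0.993, 0.12, -0.001], [0.12, -0.993, -0.0], [-0.002, 0.0, -1.0]]
force: [-0.1, -0.5, -0.4]
finger_gap: 0.0004
```

arm_command(deltas=[{"xyz": [-8, 0, 9], "twist": 0, "gripper": 1}, {"xyz": [-14, 0, 18], "twist": 0, "gripper": 1}, {"xyz": [-18, 0, 27], "twist": 0, "gripper": 1}, {"xyz": [-22, 0, 36], "twist": 0, "gripper": 1}, {"xyz": [-25, 0, 43], "twist": 0, "gripper": 1}, {"xyz": [-28, 0, 47], "twist": 0, "gripper": 1}, {"xyz": [-28, 0, 49], "twist": 0, "gripper": 1}, {"xyz": [-28, 0, 51], "twist": 0, "gripper": 1}, {"xyz": [-28, 0, 53], "twist": 0, "gripper": 1}, {"xyz": [-28, 0, 53], "twist": 0, "gripper": 1}])

```text
time: 31.5
position: [0.4075, 0.1176, 0.0582]
tool_rot: [[0.993, 0.12, 0.0], [0.12, -0.993, 0.0], [0.0, -0.0, -1.0]]
force: [0.4, 0.7, -0.1]
finger_gap: 0.0005
```

```bash
python3 -c "
from h import *
cplan((-52,0,52.2,96.9))"
```

```text
at [0.4075 0.1176 0.0582] yaw -83.1 F [ 0.4  0.7 -0.1] gap 0.0005 t 31.5 j6 93.0
(np.float64(0.4066), np.float64(0.118), np.float64(0.0522), 96.9) -> [-0.9 -0.5  6. ] twist -0.0
```

arm_command(deltas=[{"xyz": [-1, 0, 1], "twist": 0, "gripper": 1}, {"xyz": [-1, 0, 2], "twist": 0, "gripper": 1}, {"xyz": [-1, 0, 3], "twist": 0, "gripper": 1}, {"xyz": [-1, 0, 4], "twist": 0, "gripper": 1}, {"xyz": [-1, 0, 5], "twist": 0, "gripper": 1}, {"xyz": [-1, 0, 5.5], "twist": 0, "gripper": 1}, {"xyz": [-1, 0, 6], "twist": 0, "gripper": 1}, {"xyz": [-1, 0, 6], "twist": 0, "gripper": 1}])

```text
time: 32.5
position: [0.4062, 0.1175, 0.0521]
tool_rot: [[0.993, 0.12, -0.001], [0.12, -0.993, -0.0], [-0.001, 0.0, -1.0]]
force: [-0.8, 0.3, 2.4]
finger_gap: 0.0005
```

Same contact signature at 52.1 mm, so cover 3 is shut. Next is cover 2.

arm_command(deltas=[{"xyz": [0, 0, -50], "twist": 0, "gripper": 1}, {"xyz": [0, 0, -110], "twist": 0, "gripper": 1}, {"xyz": [0, 0, -182], "twist": 0, "gripper": 1}, {"xyz": [0, 0, -182], "twist": 0, "gripper": 1}, {"xyz": [189, 54, -182], "twist": 0, "gripper": 1}, {"xyz": [189, 54, -182], "twist": 0, "gripper": 1}, {"xyz": [189, 54, -182], "twist": 0, "gripper": 1}, {"xyz": [189, 54, -182], "twist": 0, "gripper": 1}, {"xyz": [189, 54, -182], "twist": 0, "gripper": 1}, {"xyz": [189, 54, -182], "twist": 0, "gripper": 1}])

```text
time: 33.75
position: [0.5993, 0.0868, 0.234]
tool_rot: [[0.993, 0.12, -0.001], [0.12, -0.993, 0.0], [-0.001, -0.0, -1.0]]
force: [-0.3, 0.3, 0.1]
finger_gap: 0.0006
```

```bash
python3 -c "
from h import *
cplan((137,-54,154,96.9),(62,-54,154,96.9))"
```

```text
at [0.5993 0.0868 0.234 ] yaw -83.1 F [-0.3  0.3  0.1] gap 0.0006 t 33.75 j6 87.0
(np.float64(0.6007), np.float64(0.087), np.float64(0.154), 96.9) -> [ 1.5  0.  80. ] twist 0.0
(np.float64(0.5262), np.float64(0.078), np.float64(0.154), 96.9) -> [-73.6  -0.   80. ] twist 0.0
```

arm_command(deltas=[{"xyz": [0, 0, 40], "twist": 0, "gripper": 1}, {"xyz": [0, 0, 80], "twist": 0, "gripper": 1}, {"xyz": [0, 0, 80], "twist": 0, "gripper": 1}, {"xyz": [-12, 0, 80], "twist": 0, "gripper": 1}, {"xyz": [-24, 0, 80], "twist": 0, "gripper": 1}, {"xyz": [-36, 0, 80], "twist": 0, "gripper": 1}, {"xyz": [-49, 0, 80], "twist": 0, "gripper": 1}, {"xyz": [-62, 0, 80], "twist": 0, "gripper": 1}, {"xyz": [-73, 0, 80], "twist": 0, "gripper": 1}])

```text
time: 34.88
position: [0.5272, 0.0776, 0.1542]
tool_rot: [[0.993, 0.12, 0.0], [0.12, -0.993, 0.0], [0.0, 0.0, -1.0]]
force: [0.4, 0.1, 0.1]
finger_gap: 0.0002
```

arm_command(deltas=[{"xyz": [-13, 0, 1], "twist": 0, "gripper": 1}, {"xyz": [-26, 0, 3], "twist": 0, "gripper": 1}, {"xyz": [-39, 0, 6], "twist": 0, "gripper": 1}, {"xyz": [-48, 0, 11], "twist": 0, "gripper": 1}, {"xyz": [-57, 0, 16], "twist": 0, "gripper": 1}, {"xyz": [-66, 0, 21], "twist": 0, "gripper": 1}, {"xyz": [-73, 0, 28], "twist": 0, "gripper": 1}, {"xyz": [-80, 0, 35], "twist": 0, "gripper": 1}, {"xyz": [-87, 0, 43], "twist": 0, "gripper": 1}, {"xyz": [-87, 0, 43], "twist": 0, "gripper": 1}])

```text
time: 36.12
position: [0.4409, 0.0673, 0.1105]
tool_rot: [[0.993, 0.12, -0.002], [0.12, -0.993, -0.0], [-0.002, -0.0, -1.0]]
force: [-0.1, -0.5, 0.2]
finger_gap: 0.0001
```

arm_command(deltas=[{"xyz": [-8, 0, 9], "twist": 0, "gripper": 1}, {"xyz": [-14, 0, 18], "twist": 0, "gripper": 1}, {"xyz": [-18, 0, 27], "twist": 0, "gripper": 1}, {"xyz": [-22, 0, 36], "twist": 0, "gripper": 1}, {"xyz": [-25, 0, 43], "twist": 0, "gripper": 1}, {"xyz": [-28, 0, 47], "twist": 0, "gripper": 1}, {"xyz": [-28, 0, 49], "twist": 0, "gripper": 1}, {"xyz": [-28, 0, 51], "twist": 0, "gripper": 1}, {"xyz": [-28, 0, 53], "twist": 0, "gripper": 1}, {"xyz": [-28, 0, 53], "twist": 0, "gripper": 1}])

```text
time: 37.38
position: [0.414, 0.064, 0.0582]
tool_rot: [[0.993, 0.12, 0.0], [0.12, -0.993, 0.0], [0.0, -0.0, -1.0]]
force: [0.5, -0.1, 0.8]
finger_gap: 0.0004
```

```bash
python3 -c "
from h import *
cplan((-52,-54,52.2,96.9))"
```

```text
at [0.414  0.064  0.0582] yaw -83.1 F [ 0.5 -0.1  0.8] gap 0.0004 t 37.375 j6 86.0
(np.float64(0.4131), np.float64(0.0644), np.float64(0.0522), 96.9) -> [-0.9 -0.5  6. ] twist -0.0
```

arm_command(deltas=[{"xyz": [-1, 0, 1], "twist": 0, "gripper": 1}, {"xyz": [-1, 0, 2], "twist": 0, "gripper": 1}, {"xyz": [-1, 0, 3], "twist": 0, "gripper": 1}, {"xyz": [-1, 0, 4], "twist": 0, "gripper": 1}, {"xyz": [-1, 0, 5], "twist": 0, "gripper": 1}, {"xyz": [-1, 0, 5.5], "twist": 0, "gripper": 1}, {"xyz": [-1, 0, 6], "twist": 0, "gripper": 1}, {"xyz": [-1, 0, 6], "twist": 0, "gripper": 1}])

```text
time: 38.38
position: [0.4128, 0.0639, 0.0522]
tool_rot: [[0.993, 0.12, -0.0], [0.12, -0.993, -0.0], [-0.0, -0.0, -1.0]]
force: [-1.4, 0.0, 2.6]
finger_gap: 0.0007
```

arm_command(deltas=[{"xyz": [0, 0, -50], "twist": 0, "gripper": 1}, {"xyz": [0, 0, -110], "twist": 0, "gripper": 1}, {"xyz": [0, 0, -182], "twist": 0, "gripper": 1}, {"xyz": [0, 0, -182], "twist": 0, "gripper": 1}, {"xyz": [189, 54, -182], "twist": 0, "gripper": 1}, {"xyz": [189, 54, -182], "twist": 0, "gripper": 1}, {"xyz": [189, 54, -182], "twist": 0, "gripper": 1}, {"xyz": [189, 54, -182], "twist": 0, "gripper": 1}, {"xyz": [189, 54, -182], "twist": 0, "gripper": 1}, {"xyz": [189, 54, -182], "twist": 0, "gripper": 1}])

```text
time: 39.62
position: [0.6058, 0.0332, 0.234]
tool_rot: [[0.993, 0.12, -0.001], [0.12, -0.993, 0.0], [-0.001, -0.0, -1.0]]
force: [0.2, -0.8, -0.4]
finger_gap: 0.0004
```

```bash
python3 -c "
from h import *
cplan((137,-108,154,96.9),(62,-108,154,96.9))"
```

```text
at [0.6058 0.0332 0.234 ] yaw -83.1 F [ 0.2 -0.8 -0.4] gap 0.0004 t 39.625 j6 82.0
(np.float64(0.6072), np.float64(0.0334), np.float64(0.154), 96.9) -> [ 1.5 -0.  80. ] twist -0.0
(np.float64(0.5327), np.float64(0.0244), np.float64(0.154), 96.9) -> [-73.6  -0.   80.1] twist -0.0
```

Cover 2 shut with the same signature. Last is cover 1.

arm_command(deltas=[{"xyz": [0, 0, 40], "twist": 0, "gripper": 1}, {"xyz": [0, 0, 80], "twist": 0, "gripper": 1}, {"xyz": [0, 0, 80], "twist": 0, "gripper": 1}, {"xyz": [-12, 0, 80], "twist": 0, "gripper": 1}, {"xyz": [-24, 0, 80], "twist": 0, "gripper": 1}, {"xyz": [-36, 0, 80], "twist": 0, "gripper": 1}, {"xyz": [-49, 0, 80], "twist": 0, "gripper": 1}, {"xyz": [-62, 0, 80], "twist": 0, "gripper": 1}, {"xyz": [-73, 0, 80], "twist": 0, "gripper": 1}])

```text
time: 40.75
position: [0.5337, 0.024, 0.1542]
tool_rot: [[0.993, 0.12, 0.0], [0.12, -0.993, 0.0], [0.0, 0.0, -1.0]]
force: [0.8, 0.4, 0.3]
finger_gap: 0.0003
```

arm_command(deltas=[{"xyz": [-13, 0, 1], "twist": 0, "gripper": 1}, {"xyz": [-26, 0, 3], "twist": 0, "gripper": 1}, {"xyz": [-39, 0, 6], "twist": 0, "gripper": 1}, {"xyz": [-48, 0, 11], "twist": 0, "gripper": 1}, {"xyz": [-57, 0, 16], "twist": 0, "gripper": 1}, {"xyz": [-66, 0, 21], "twist": 0, "gripper": 1}, {"xyz": [-73, 0, 28], "twist": 0, "gripper": 1}, {"xyz": [-80, 0, 35], "twist": 0, "gripper": 1}, {"xyz": [-87, 0, 43], "twist": 0, "gripper": 1}, {"xyz": [-87, 0, 43], "twist": 0, "gripper": 1}])

```text
time: 42.0
position: [0.4473, 0.0137, 0.1105]
tool_rot: [[0.993, 0.12, -0.002], [0.12, -0.993, 0.0], [-0.001, -0.0, -1.0]]
force: [0.8, 0.7, -1.0]
finger_gap: 0.0002
```

arm_command(deltas=[{"xyz": [-8, 0, 9], "twist": 0, "gripper": 1}, {"xyz": [-14, 0, 18], "twist": 0, "gripper": 1}, {"xyz": [-18, 0, 27], "twist": 0, "gripper": 1}, {"xyz": [-22, 0, 36], "twist": 0, "gripper": 1}, {"xyz": [-25, 0, 43], "twist": 0, "gripper": 1}, {"xyz": [-28, 0, 47], "twist": 0, "gripper": 1}, {"xyz": [-28, 0, 49], "twist": 0, "gripper": 1}, {"xyz": [-28, 0, 51], "twist": 0, "gripper": 1}, {"xyz": [-28, 0, 53], "twist": 0, "gripper": 1}, {"xyz": [-28, 0, 53], "twist": 0, "gripper": 1}])

```text
time: 43.25
position: [0.4205, 0.0104, 0.0582]
tool_rot: [[0.993, 0.12, 0.0], [0.12, -0.993, -0.0], [0.0, 0.0, -1.0]]
force: [0.1, -0.7, -0.4]
finger_gap: 0.0006
```

```bash
python3 -c "
from h import *
cplan((-52,-108,52.2,96.9))"
```

```text
at [0.4205 0.0104 0.0582] yaw -83.1 F [ 0.1 -0.7 -0.4] gap 0.0006 t 43.25 j6 78.0
(np.float64(0.4195), np.float64(0.0107), np.float64(0.0522), 96.9) -> [-0.9 -0.4  6. ] twist -0.0
```

arm_command(deltas=[{"xyz": [-1, 0, 1], "twist": 0, "gripper": 1}, {"xyz": [-1, 0, 2], "twist": 0, "gripper": 1}, {"xyz": [-1, 0, 3], "twist": 0, "gripper": 1}, {"xyz": [-1, 0, 4], "twist": 0, "gripper": 1}, {"xyz": [-1, 0, 5], "twist": 0, "gripper": 1}, {"xyz": [-1, 0, 5.5], "twist": 0, "gripper": 1}, {"xyz": [-1, 0, 6], "twist": 0, "gripper": 1}, {"xyz": [-1, 0, 6], "twist": 0, "gripper": 1}])

```text
time: 44.25
position: [0.4192, 0.0103, 0.0522]
tool_rot: [[0.993, 0.12, -0.0], [0.12, -0.993, 0.0], [-0.0, -0.0, -1.0]]
force: [-1.1, 0.3, 2.7]
finger_gap: 0.0004
```

arm_command(deltas=[{"xyz": [0, 0, -50], "twist": 0, "gripper": 1}, {"xyz": [0, 0, -110], "twist": 0, "gripper": 1}, {"xyz": [0, 0, -170], "twist": 0, "gripper": 1}, {"xyz": [-40, 350, -170], "twist": 0, "gripper": 1}, {"xyz": [-40, 350, -170], "twist": 0, "gripper": 1}, {"xyz": [-40, 350, -170], "twist": 0, "gripper": 1}, {"xyz": [-40, 350, -170], "twist": 0, "gripper": 1}, {"xyz": [-40, 350, -170], "twist": 0, "gripper": 1}, {"xyz": [-40, 350, -170], "twist": 0, "gripper": 1}, {"xyz": [-40, 350, -170], "twist": 0, "gripper": 1}])

```text
time: 45.5
position: [0.421, -0.3441, 0.2216]
tool_rot: [[0.993, 0.117, -0.0], [0.117, -0.993, 0.0], [-0.0, -0.0, -1.0]]
force: [-0.2, 0.4, 0.1]
finger_gap: 0.0002
```

```bash
python3 - <<'E'
from h import *
plan()
a=read_camera('top'); b=read_camera('scene')
cv2.imwrite('pics/f_top.png',a)
A=cv2.resize(a[165:275,130:290],(800,550),interpolation=cv2.INTER_CUBIC); cv2.imwrite('pics/f1.png',A)
cv2.imwrite('pics/f2.png',np.hstack([cv2.resize(a[40:290,20:470],(430,239)),cv2.resize(b[60:310,60:430],(354,239))]))
E
```

```text
at [ 0.421  -0.3441  0.2216] yaw -83.3 F [-0.2  0.4  0.1] gap 0.0002 t 45.5 j6 39.0
```

View pics/f1.png

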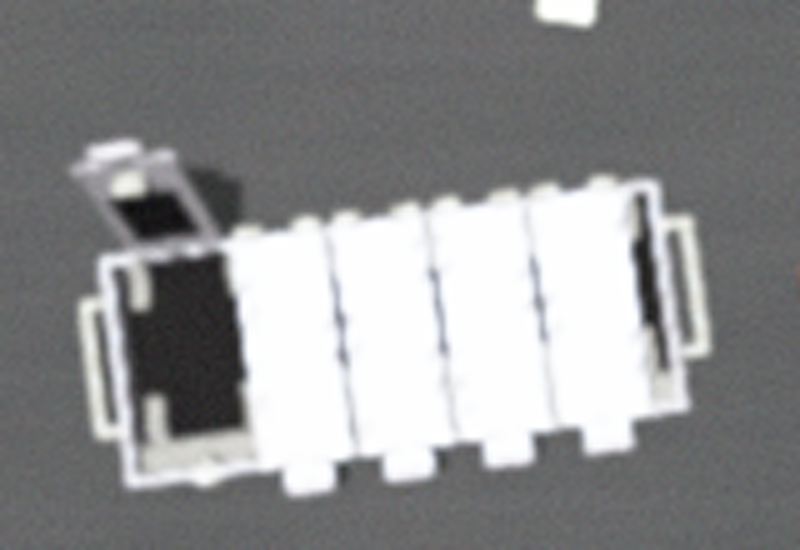

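View pics/f2.png

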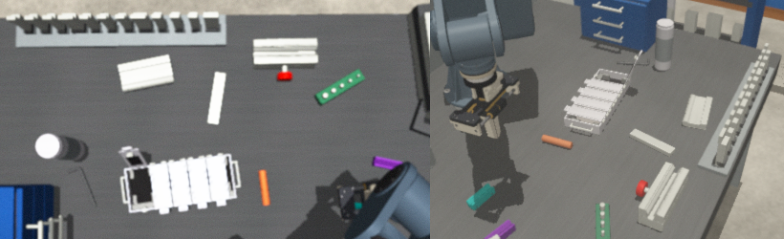

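Covers 1-4 lie flat and aligned, with tabs at (610,437), (510,450), (410,465) and (310,478) in f1, and cover 5 stands open over the empty bay. The other tools are in place. As a last check I'll look at the strip near the base that the arm hid at the start.

```bash
python3 - <<'E'
import cv2,numpy as np
a=cv2.imread('pics/f_top.png')[260:384]; b=cv2.imread('pics/scene0.png')[110:310,0:220]; 
cv2.imwrite('pics/f3.png',np.vstack([cv2.resize(a,(780,189)),cv2.resize(b,(780,400))[:,:]])) 
E
```

```text
(no output)
```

View pics/f3.png

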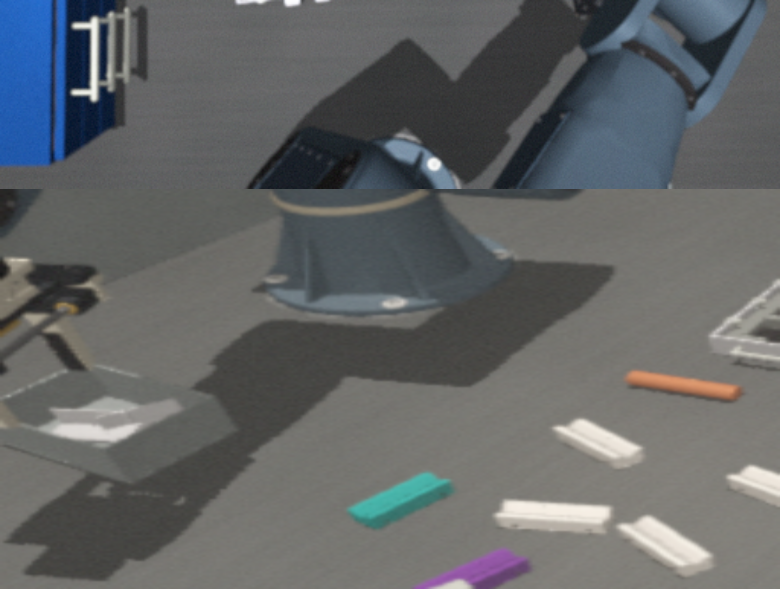

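The plate near the base is clear, and the bin holds only a thin sheet, so there is no fifth insert. I'll hand the job in.

```bash
python3 -c "
from bench import *
print(sign_off())"
```

```text
the job is handed in; nothing more can be done
None
```

I put the four white inserts away in bays 1–4, each gripped at 8 N and laid flat, and pressed their covers shut. I handed the job in at about 46 s of the 210 s.

- **Fifth insert:** I took it as absent. The strip near the base was clear, and the grey bin there appears to hold only a thin sheet. That leaves bay 5 empty, with its cover standing open as required.
- **Inserts:** All four were seen lying in bays 1–4 before the covers were closed.
- **Covers:** In the last images covers 1–4 lie flat. At the end of each press I met the cover at its shut height (top at 41 mm) with 2 to 3 N.
- **Catches:** I never read the 5 to 7 N catch force itself, only the force at the end of each move. I judged the catches snapped from the height and because the covers stayed flat after I let go.
- **Other tools:** In the last images none appeared moved, judged by eye. I saw no knocked insert and no grip slip.

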